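# Demould the chilled wax blocks and clear the cold plate

## Task

Slide the cold plate's clear cover right back, lift every set wax block by its coloured cassette out of its steel mould and set it down, not dropped, wax face down and flat on the frozen floor of the steel tray. Put all the steel moulds, including any that were already empty, into the wire basket for washing, then slide the cover fully shut. Leave the green vials and their dish alone.

Things in the scene. Friction and masses are not known exactly. Their poses are not given: they have to be found in the camera images.
- chiller: white fixed cold plate unit. Origin: on the bench under the plate's middle; x leads away from the front (display side); y half-width 130 mm, x from -125 to +325 mm. Well (x within 100, y within 112 mm), walls 124 mm high, holds the black plate: 160 x 164 mm, surface 85 mm above the bench, lip 5 mm high round it, gutter outside, 16 mm (26 mm at the sides). Flat deck behind takes the open cover
- cover (a joint): clear flat sliding cover of the well, on straight tracks; value in m: 0 fully shut, grows as it slides along the unit's +x (away from the front) to 0.21 fully open. Stays where it is left; needs about 3 N to slide. Cover top 131 mm above the bench
- cover_grip (a point): point in the middle of the cover's blue pull, an upright rib 12 mm thick (along the unit's x), 90 mm long (along its y), standing from 131 to 161 mm above the bench, near the cover's front edge. The point is 149 mm above the bench and moves with the cover
- tray: loose open steel tray, 220 (x) x 150 (y) x 28 mm high, walls 4 mm, with a pale blue frozen plate as its floor, 10 mm above its underside; 0.9 kg. Origin: centre of its underside. Inner floor 208 x 138 mm
- basket: loose steel wire basket, 180 (x) x 140 (y) x 66 mm high, walls 3 mm, floor 4 mm thick; 0.6 kg. Origin: centre of its underside
- mould1: open steel base mould, loose, body 36 (x) x 25 (y) x 15 mm high, walls and floor 2 mm, with a 2 mm thick lip, 9 mm long, level with the rim at each x end (54 mm over the lips); 45 g. Origin: centre of its underside, z up. Holds the green cassette's wax block if that one is present, otherwise empty
- mould2: open steel base mould, loose, body 36 (x) x 25 (y) x 15 mm high, walls and floor 2 mm, with a 2 mm thick lip, 9 mm long, level with the rim at each x end (54 mm over the lips); 45 g. Origin: centre of its underside, z up. Holds the yellow cassette's wax block if that one is present, otherwise empty
- mould3: open steel base mould, loose, body 36 (x) x 25 (y) x 15 mm high, walls and floor 2 mm, with a 2 mm thick lip, 9 mm long, level with the rim at each x end (54 mm over the lips); 45 g. Origin: centre of its underside, z up. Holds the blue cassette's wax block if that one is present, otherwise empty
- mould4: open steel base mould, loose, body 36 (x) x 25 (y) x 15 mm high, walls and floor 2 mm, with a 2 mm thick lip, 9 mm long, level with the rim at each x end (54 mm over the lips); 45 g. Origin: centre of its underside, z up. Holds the orange cassette's wax block if that one is present, otherwise empty
- block1: green cassette, 40 (x) x 28 (y) x 7 mm, on top of a cream wax block, 28.5 x 18.5 x 10 mm; 17 mm high in all, 22 g. Origin: centre of the wax's lower face; z up. Starts with its wax in a mould (origin 5 mm above the mould's underside), the cassette resting on the mould's rim, so its sides stand free 15 to 22 mm above the plate. Absent in some starts
- block2: yellow cassette, 40 (x) x 28 (y) x 7 mm, on top of a cream wax block, 28.5 x 18.5 x 10 mm; 17 mm high in all, 22 g. Origin: centre of the wax's lower face; z up. Starts with its wax in a mould (origin 5 mm above the mould's underside), the cassette resting on the mould's rim, so its sides stand free 15 to 22 mm above the plate. Absent in some starts
- block3: blue cassette, 40 (x) x 28 (y) x 7 mm, on top of a cream wax block, 28.5 x 18.5 x 10 mm; 17 mm high in all, 22 g. Origin: centre of the wax's lower face; z up. Starts with its wax in a mould (origin 5 mm above the mould's underside), the cassette resting on the mould's rim, so its sides stand free 15 to 22 mm above the plate. Absent in some starts
- block4: orange cassette, 40 (x) x 28 (y) x 7 mm, on top of a cream wax block, 28.5 x 18.5 x 10 mm; 17 mm high in all, 22 g. Origin: centre of the wax's lower face; z up. Starts with its wax in a mould (origin 5 mm above the mould's underside), the cassette resting on the mould's rim, so its sides stand free 15 to 22 mm above the plate. Absent in some starts
- vial_dish: bystander: glass dish 110 mm across, with three green vials, 83 mm high. Origin: centre of its underside
- vial: bystander: green vial with black cap, 29 mm across, 79 mm high, standing. Origin: centre of its underside

How it is judged (in metres and radians):
On the way, in this order (a step that is already met when the one before it is completed fails the run):
1. the cover has been slid right back (value of joint cover above 0.185 m), for 0.2 s.
2. all blocks lie in the tray and all moulds in the basket (x of block1 in the frame of tray between -0.092 and 0.092 m and y of block1 in the frame of tray between -0.057 and 0.057 m and z of block1 in the frame of tray between 0.006 and 0.0145 m and angle between each of block1, block2, block3, block4's own z axis and vertical below 0.12 rad and linear speed of each of block1, block2, block3, block4, mould1, mould2, mould3, mould4 below 0.03 m/s and x of block2 in the frame of tray between -0.092 and 0.092 m and y of block2 in the frame of tray between -0.057 and 0.057 m and z of block2 in the frame of tray between 0.006 and 0.0145 m and x of block3 in the frame of tray between -0.092 and 0.092 m and y of block3 in the frame of tray between -0.057 and 0.057 m and z of block3 in the frame of tray between 0.006 and 0.0145 m and x of block4 in the frame of tray between -0.092 and 0.092 m and y of block4 in the frame of tray between -0.057 and 0.057 m and z of block4 in the frame of tray between 0.006 and 0.0145 m and x of mould1 in the frame of basket between -0.085 and 0.085 m and y of mould1 in the frame of basket between -0.066 and 0.066 m and z of mould1 in the frame of basket between 0 and 0.055 m and x of mould2 in the frame of basket between -0.085 and 0.085 m and y of mould2 in the frame of basket between -0.066 and 0.066 m and z of mould2 in the frame of basket between 0 and 0.055 m and x of mould3 in the frame of basket between -0.085 and 0.085 m and y of mould3 in the frame of basket between -0.066 and 0.066 m and z of mould3 in the frame of basket between 0 and 0.055 m and x of mould4 in the frame of basket between -0.085 and 0.085 m and y of mould4 in the frame of basket between -0.066 and 0.066 m and z of mould4 in the frame of basket between 0 and 0.055 m), for 0.2 s.
At the end, for the whole second after the job is handed in: Every block present rests flat on the tray's frozen floor, cassette up (tilt under 0.12 rad, centre within 92 and 57 mm of the tray's middle along its x and y); every mould rests in the basket, its origin under 55 mm up; the cover is shut to within 6 mm (all of step 2 and value of joint cover below 0.006 m); the robot touches nothing.
It fails at once if a block is dropped (falls free at more than 1 m/s, a drop of about 5 cm) ((linear speed of block1 above 1 m/s and contact force between the fingers and block1 below 0.05 N) or (linear speed of block2 above 1 m/s and contact force between the fingers and block2 below 0.05 N) or (linear speed of block3 above 1 m/s and contact force between the fingers and block3 below 0.05 N) or (linear speed of block4 above 1 m/s and contact force between the fingers and block4 below 0.05 N)).
It fails at once if the vial or the dish of vials is shifted more than 3 cm or tipped (distance of any of vial_dish, vial from where it was at the start of the episode above 0.03 m or angle between any of vial_dish, vial's own z axis and vertical above 0.4 rad).
Of block1, block2, block3, block4 only 2 to 4 are there at a start; the rules pass over those that are not, and their reading is None.
At some moment in a run one of tray, basket, mould1, mould2, mould3, mould4 may be knocked a few centimetres aside while the robot is not near it.
It also fails if it takes over 210 s, if anything falls off the work surface, if the arm or the gripper's body presses on something with over 40 N, if the wrist force passes 120 N, or if a joint passes its speed limit or range.

## Robot

A 7-joint arm with a two-finger parallel gripper is mounted at the origin on the work surface. World frame = base frame: x ahead of the robot, y to its left, z up, the work surface at z = 0. Lengths are in m, angles in degrees, forces in N, time in s.
With the tool pointing down it reaches from about 0.4 to 0.875 m from the base axis. Payload 4.4 kg.
Tool frame: the origin (TCP) lies at the centre of the arm's flange, where the gripper is bolted on; the fingertips stand manip.tips_ahead ahead of it and the grasp point (between the pads) lies 155 mm ahead of it (manip.tips_ahead is the distance from the TCP to the fingertips, in m); x points along the fingers, z is the direction in which the jaws open and shut, and the axes are right-handed (so a half turn about x gives the same grasp; the last joint's range is limited). The gripper opens to 85 mm and grips with 20 to 120 N. Pads are 22 mm wide; open, the fingers measure 114 mm over their backs; the gripper's body (76 mm by 85 mm) begins 54 mm behind the grasp point. The pads swing forward as they close: fully open they stand 13 mm farther back than shut.
Start: joints at [60.516, 36.005, 2.206, 86.941, -1.547, 57.084, -1.146], TCP at [0.282, -0.586, 0.405] pointing down, gripper open.
Joint ranges: [-175.42, 175.42], [-21.48, 121.26], [-71.46, 75.88], [10.55, 141.38], [-63.04, 243.04], [13.31, 113.54], [-168.57, 168.57]. Speed limits (degrees/s): [147.25, 147.25, 180, 180, 180, 180, 180].

## Interface

Orientations are given as a 3x3 rotation matrix whose columns are the frame's x, y, z axes.
In Python, from station import manip gives the robot as it stands.
- The arm moves only by the tool servo_tool, never from a script. Its argument "moves" is one flat list of numbers, 5 for each row, row after row: the shift along the tool's x, y, z in m, then the turn about the tool's x in degrees, then the closure, from -1 (fully open) to 1 (shut). In form: [x, y, z, twist, gripper, x, y, z, twist, gripper, ...]. A call has 1 to 10 rows; each row is the pose to reach, as a shift and turn from the pose commanded when the call began, along the tool's axes at that moment; what a row does not reach only later rows make up. A row lasts 1/10 s, in which the tool goes at most 50 mm and 8.59 degrees, less where a joint would pass 70% of its speed; a pose out of reach is approached as far as the arm can. A call with a gripper value outside its range is refused whole. The fingers move at their own pace and stop on an object; "squeeze" is the grip in N (left out, the last holds). Time passes only in rows, so rows that repeat a pose let the fingers close. It gives the time, the measured TCP pose, the force and the opening at its end, in the units of the state.
- manip.observe(): the state, without advancing time (a new reading comes with each control period).
- manip.get_image(name): name is "scene" or "top" or "wrist"; returns a dict with "color" (480x640x3 uint8, blue, green, red), "intrinsics" (3x3 intrinsics, pixels), "R" (3x3) and "t" (3): a world point X has camera coordinates R X + t. Camera axes: x right, y down, z forward; pixel columns grow to the right and rows downward; lengths in m; the calibration is good to about 2 mm. The wrist camera is an equidistant fisheye: a pixel r from the principal point sees the ray r / f radians off the axis. A picture is of the moment at which its call begins. There is no depth.
- manip.hand_in(): hands the job in, once; it reports no verdict.
The state is a dict: "time_s": time; "joint_positions": joint angles; "dq": joint speeds; "joint_torque": joint torques, N m; "position": TCP position; "ee_rot": TCP orientation; "force": force on the tool from outside, world axes, zero at the start; "ft_torque": the same for the moment, N m; "gripper_width": opening from 0.0 (shut) to 1.0 (fully open).
Only numpy, scipy, OpenCV 4.12 (cv2) and the standard library are available. Lean on these libraries where they do the work, as an engineer would, in place of code of your own. Each camera call takes 0.05 s, during which the arm holds its last target. There are 200 camera calls.

## Working session

There is one attempt and no reset: what is moved stays moved. The work goes in short steps, Python scripts to look and compute and a tool call to move; the robot and the scene stay as the last step left them, time stands still between calls to the robot, and variables do not carry over. Pictures are saved under pics/ and viewed, about 12 in all and at most 16, crops included, and the job is handed in when it is done.

Besides the shell and the picture viewer there is one more tool, called as name(argument=value, ...) on one line, values as JSON. servo_tool: Moves the arm, as the interface text tells. Its arguments: {"type":"object","properties":{"moves":{"type":"array","items":{"type":"number"}},"squeeze":{"type":"number"}},"required":["moves"]}

```bash
ls; mkdir -p pics
python3 - <<'E'
from station import manip
import cv2,numpy as np
s=manip.observe();print(s['time_s'],s['position'],np.round(s['ee_rot'],3).tolist(),s['gripper_width'],manip.tips_ahead)
for n in("scene","top"):
    d=manip.get_image(n);cv2.imwrite(f'pics/{n}0.png',d['color']);print(n,np.round(d['intrinsics'],1).tolist(),np.round(d['R'],3).tolist(),np.round(d['t'],3).tolist())
E
```

```text
pics
0.0 [ 0.28191905 -0.58534659  0.40379984] [[-0.001, 0.901, 0.434], [0.002, 0.434, -0.901], [-1.0, -0.0, -0.002]] 0.9998295029590016 0.1734
scene [[586.7, 0.0, 323.8], [0.0, 586.7, 239.4], [0.0, 0.0, 1.0]] [[0.616, 0.788, 0.019], [0.607, -0.459, -0.649], [-0.503, 0.411, -0.76]] [-0.355, -0.273, 1.597]
top [[592.1, 0.0, 315.1], [0.0, 592.1, 242.3], [0.0, 0.0, 1.0]] [[-0.014, -1.0, -0.022], [-0.984, 0.018, -0.178], [0.178, 0.019, -0.984]] [0.028, 0.602, 1.097]
```

View pics/scene0.png

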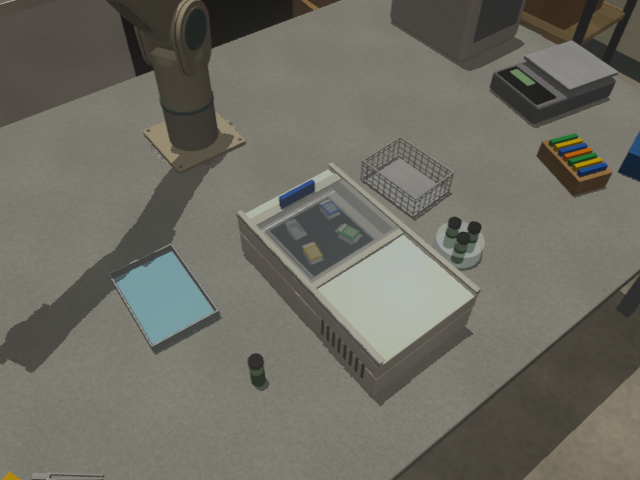

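View pics/top0.png

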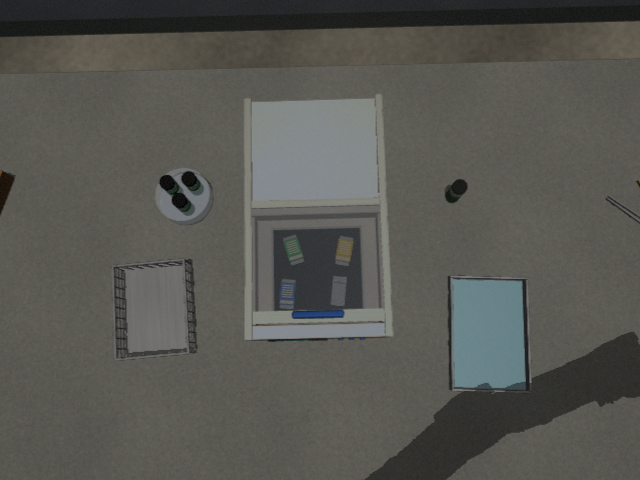

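```bash
cat > h.py <<'E'
from station import manip
import cv2,numpy as np
def ray(d,uv):
    K,R,t=d['intrinsics'],d['R'],d['t']
    p=np.atleast_2d(uv).astype(float)
    v=(np.c_[p,np.ones(len(p))]@np.linalg.inv(K).T)@R
    return -R.T@t,v
def rayw(d,uv):
    K,R,t=d['intrinsics'],d['R'],d['t']
    p=np.atleast_2d(uv).astype(float)-[K[0,2],K[1,2]]
    r=np.hypot(*p.T)+1e-9;th=r/K[0,0]
    v=np.c_[p/r[:,None]*np.sin(th)[:,None],np.cos(th)]@R
    return -R.T@t,v
def onz(d,uv,z,f=ray):
    c,v=f(d,uv);return (c+v*((z-c[2])/v[:,2])[:,None])[:,:2]
def proj(d,X):
    q=np.atleast_2d(X)@d['R'].T+d['t'];q=q@d['intrinsics'].T
    return q[:,:2]/q[:,2:]
HSV=dict(green=((45,60,40),(85,255,255)),yellow=((12,90,60),(35,255,255)),blue=((100,50,40),(125,255,255)),cyan=((85,40,90),(105,255,255)))
def mask(d,c,roi=None):
    m=cv2.inRange(cv2.cvtColor(d['color'],cv2.COLOR_BGR2HSV),*map(np.array,HSV[c]))
    if roi:
        k=np.zeros_like(m);x0,y0,x1,y1=roi;k[y0:y1,x0:x1]=255;m&=k
    return m
def rect(m,d,z,f=ray):
    cs=cv2.findContours(cv2.morphologyEx(m,cv2.MORPH_CLOSE,np.ones((5,5))),cv2.RETR_EXTERNAL,cv2.CHAIN_APPROX_NONE)[0]
    k=max(cs,key=cv2.contourArea)[:,0,:]
    P=(onz(d,k,z,f)*1000).astype(np.float32)
    (c,s,a)=cv2.minAreaRect(P)
    if s[0]<s[1]: s=s[::-1];a+=90
    a=(a+90)%180-90
    return np.round(c,1),np.round(s,1),round(a,1)
E
python3 - <<'E'
from h import *
d=manip.get_image('top')
cv2.imwrite('pics/plate.png',cv2.resize(d['color'][195:345,240:395],None,fx=5,fy=5,interpolation=cv2.INTER_CUBIC)[:600])
for c,roi,z in(('cyan',(440,265,540,400),.010),('green',(275,225,312,275),.107),('yellow',(325,225,365,275),.107),('blue',(270,272,305,309),.107),('blue',(280,306,355,322),.161)):
    print(c,rect(mask(d,c,roi),d,z))
print('tray rim',onz(d,[(450,276),(527,278),(530,391),(450,390)],.028))
print('basket rim',onz(d,[(113,267),(186,260),(192,354),(116,360)],.066))
print('chiller rails',onz(d,[(248,98),(379,95),(389,336),(248,339)],.13))
print('mould',onz(d,[(334,276),(347,277),(345,307),(331,305)],.1))
E
```

```text
cyan (array([ 423.9, -316.8]), array([208.1, 136.9]), -2.4)
green (array([580.7,  58.1]), array([39.2, 27.4]), 16.5)
yellow (array([577.4, -35.8]), array([38.2, 26.1]), -10.7)
blue (array([498.9,  70.1]), array([40.3, 29.7]), -5.0)
blue (array([458.1,  13.7]), array([88., 12.]), 89.1)
tray rim [[ 0.53512255 -0.2448319 ]
 [ 0.52867903 -0.39428547]
 [ 0.31424491 -0.38329943]
 [ 0.3179892  -0.23298494]]
basket rim [[0.55885351 0.40768499]
 [0.57002241 0.26680038]
 [0.39206906 0.25109645]
 [0.38302439 0.39374302]]
chiller rails [[ 0.87000867  0.14049945]
 [ 0.87011546 -0.10849159]
 [ 0.41860783 -0.11101601]
 [ 0.41700319  0.13772082]]
mould [[ 0.53010529 -0.01674702]
 [ 0.52784691 -0.0406782 ]
 [ 0.47276487 -0.03571796]
 [ 0.47681322 -0.01020199]]
```

View pics/plate.png

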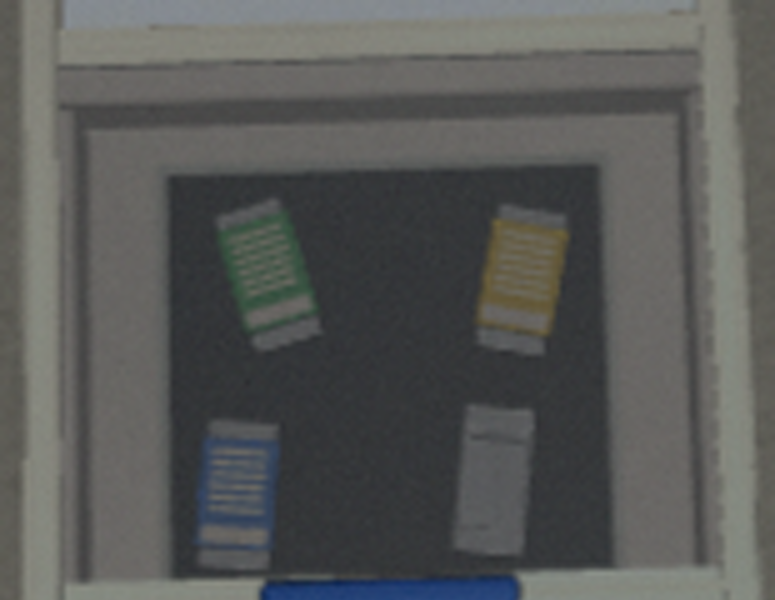

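```bash
cat >> h.py <<'E'
def plan(*targets):
    """shift of each target (x,y,z,jaw yaw) from the present pose, in tool axes"""
    s=manip.observe();R=s['ee_rot'];p=np.array(s['position']);yaw=np.degrees(np.arctan2(R[1,2],R[0,2]))
    print('t',round(s['time_s'],2),'pos',np.round(p,4),'yaw',round(yaw,1),'w',round(s['gripper_width'],3),'F',np.round(s['force'],1),'tilt',np.round(R[:,0],3))
    for T in targets:
        tw=yaw-T[3];tw=(tw+90)%180-90 if len(T)<5 else (tw+180)%360-180
        print(np.round(R.T@(np.array(T[:3])-p),4),'twist',round(tw,1))
E
python3 -c "
from h import *
plan((.458,.0137,.38,0),(.458,.0137,.3105,0))"
```

```text
t 0.15 pos [ 0.282  -0.5854  0.404 ] yaw -64.3 w 1.002 F [ 0.7 -0.1 -0.2] tilt [-0.001  0.001 -1.   ]
[ 0.0247  0.4186 -0.4634] twist -64.3
[ 0.0942  0.4186 -0.4633] twist -64.3
```

servo_tool(moves=[0.01,0.02,-0.022,-4,-1,0.01,0.055,-0.06,-10,-1,0.01,0.09,-0.1,-16,-1,0.01,0.123,-0.136,-22,-1,0.01,0.156,-0.173,-28,-1,0.01,0.19,-0.21,-34,-1,0.01,0.223,-0.247,-40,-1,0.01,0.257,-0.284,-46,-1,0.01,0.29,-0.321,-52,-1,0.01,0.31,-0.343,-56,-1])

```text
time_s: 1.15
position: [0.413, -0.1387, 0.3949]
ee_rot: [[0.001, 0.137, 0.991], [0.001, 0.991, -0.137], [-1.0, 0.001, 0.0]]
force: [0.1, -0.5, 0.2]
gripper_width: 0.998
```

```bash
python3 -c "
from h import *
plan((.458,.0137,.38,0),(.458,.0137,.3105,0))"
```

```text
t 1.15 pos [ 0.413  -0.1387  0.3949] yaw -7.9 w 0.998 F [ 0.1 -0.5  0.2] tilt [ 0.001  0.001 -1.   ]
[0.0151 0.1571 0.0237] twist -7.9
[0.0846 0.157  0.0237] twist -7.9
```

servo_tool(moves=[0.004,0.04,0.006,-2,-1,0.008,0.08,0.012,-4,-1,0.012,0.12,0.018,-6,-1,0.015,0.157,0.024,-8,-1,0.015,0.157,0.024,-8,-1,0.035,0.157,0.024,-8,-1,0.055,0.157,0.024,-8,-1,0.075,0.157,0.024,-8,-1,0.085,0.157,0.024,-8,-1,0.085,0.157,0.024,-8,-1])

```text
time_s: 2.15
position: [0.4584, 0.0094, 0.3087]
ee_rot: [[-0.003, 0.005, 1.0], [-0.0, 1.0, -0.005], [-1.0, -0.0, -0.003]]
force: [-1.0, 0.9, 0.2]
gripper_width: 1.0
```

servo_tool(moves=[0,0,0,0,0,0,0,0,0,1,0,0,0,0,1,0,0,0,0,1,0,0,0,0,1,0,0,0,0,1,0,0,0,0,1,0,0,0,0,1], squeeze=30)

```text
time_s: 2.95
position: [0.4588, 0.0098, 0.3101]
ee_rot: [[0.0, 0.004, 1.0], [-0.0, 1.0, -0.004], [-1.0, -0.0, 0.0]]
force: [-2.0, -0.7, 5.9]
gripper_width: 0.131
```

servo_tool(moves=[0,0,0.01,0,1,0,0,0.03,0,1,0,0,0.055,0,1,0,0,0.085,0,1,0,0,0.115,0,1,0,0,0.145,0,1,0,0,0.17,0,1,0,0,0.19,0,1,0,0,0.2,0,1,0,0,0.207,0,1])

```text
time_s: 3.95
position: [0.6561, 0.0116, 0.3098]
ee_rot: [[-0.035, 0.003, 0.999], [-0.0, 1.0, -0.003], [-0.999, -0.001, -0.035]]
force: [-50.1, 3.5, 43.7]
gripper_width: 0.133
```

servo_tool(moves=[0,0,0.001,0,1,0,0,0.001,0,1,0,0,0.001,0,1,0,0,0,0,-1,0,0,0,0,-1,0,0,0,0,-1,-0.03,0,0,0,-1,-0.07,0,0,0,-1,-0.08,-0.04,-0.05,0,-1,-0.08,-0.08,-0.1,0,-1])

```text
time_s: 4.95
position: [0.5889, -0.0528, 0.3907]
ee_rot: [[0.006, 0.003, 1.0], [0.0, 1.0, -0.003], [-1.0, 0.0, 0.006]]
force: [-0.4, -1.3, -1.5]
gripper_width: 1.002
```

```bash
python3 - <<'E'
from h import *
plan()
d=manip.get_image('top');w=manip.get_image('wrist')
cv2.imwrite('pics/a.png',np.hstack([d['color'][80:400,100:560][:, :],cv2.resize(w['color'],(427,320))])[:, :].copy())
E
python3 -c "
import cv2;i=cv2.imread('pics/a.png');cv2.imwrite('pics/a.png',cv2.resize(i,(800,288)))"
```

```text
t 4.95 pos [ 0.5889 -0.0528  0.3907] yaw -0.2 w 1.002 F [-0.4 -1.3 -1.5] tilt [ 0.006  0.    -1.   ]
```

View pics/a.png

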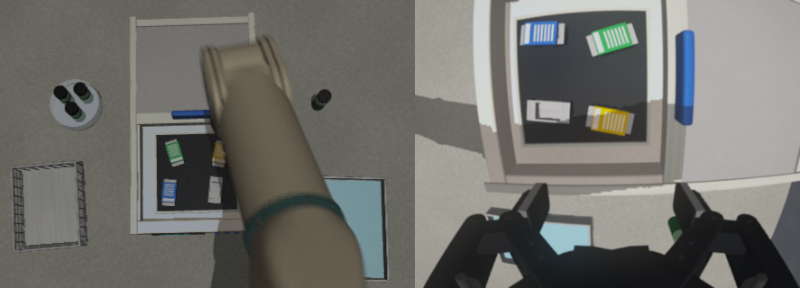

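Run:
```python
from h import *
d=manip.get_image('top');w=manip.get_image('wrist')
print('top pull',rect(mask(d,'blue',(265,170,345,215)),d,.161))
HSV['blue']=((100,90,40),(125,255,255))
m=mask(w,'blue',(400,0,480,240));print('wrist pull',rect(m,w,.161,rayw))
print(w['intrinsics'][0,0],np.round(w['R'],2).tolist())
for c,roi,z in(('green',(240,0,420,120),.107),('yellow',(240,140,420,260),.107),('blue',(150,0,260,100),.107)):
    HSV['blue']=((100,50,40),(125,255,255))
    print(c,rect(mask(w,c,roi),w,z,rayw))
```

```text
top pull (array([647.7,  17.2]), array([85.6, 16.5]), 88.9)
wrist pull (array([648. ,  14.9]), array([87.4, 16.5]), -89.7)
371.64829954431775 [[1.0, -0.01, -0.0], [-0.01, -0.95, 0.3], [-0.0, -0.3, -0.95]]
green (array([582. ,  57.4]), array([41.1, 29.9]), 16.6)
yellow (array([578.5, -36.8]), array([41.1, 30.4]), -11.6)
blue (array([500.2,  68.9]), array([42.6, 31. ]), -4.5)
```

```bash
python3 -c "
from h import *
plan((.65,.0145,.38,0),(.65,.0145,.317,0))"
```

```text
t 5.15 pos [ 0.5879 -0.0546  0.3893] yaw -0.5 w 0.996 F [-1.2  0.5  0.4] tilt [ 0.001 -0.001 -1.   ]
[0.0093 0.0696 0.0615] twist -0.5
[0.0723 0.0696 0.0615] twist -0.5
```

servo_tool(moves=[0.005,0.035,0.03,0,-1,0.009,0.07,0.061,0,-1,0.009,0.07,0.061,0,-1,0.03,0.07,0.061,0,-1,0.055,0.07,0.061,0,-1,0.072,0.07,0.061,0,-1,0.072,0.07,0.061,0,-1,0.072,0.07,0.061,0,1,0.072,0.07,0.061,0,1,0.072,0.07,0.061,0,1])

```text
time_s: 6.15
position: [0.6499, 0.017, 0.3181]
ee_rot: [[0.002, 0.005, 1.0], [0.0, 1.0, -0.005], [-1.0, 0.0, 0.002]]
force: [-0.2, -0.6, 1.2]
gripper_width: 0.516
```

servo_tool(moves=[0,0,0,0,1,0,0,0,0,1,0,0,0,0,1,0,0,0.004,0,1,0,0,0.008,0,1,0,0,0.012,0,1,0,0,0.016,0,1,0,0,0.019,0,1,0,0,0.019,0,1])

```text
time_s: 7.05
position: [0.6569, 0.0174, 0.3172]
ee_rot: [[-0.038, 0.004, 0.999], [-0.004, 1.0, -0.004], [-0.999, -0.004, -0.038]]
force: [-42.7, -0.4, 38.0]
gripper_width: 0.132
```

servo_tool(moves=[0,0,-0.01,0,1,0,0,-0.014,0,-1,0,0,-0.014,0,-1,0,0,-0.014,0,-1,-0.03,0,-0.014,0,-1,-0.06,0,-0.014,0,-1,-0.07,-0.01,-0.03,8,-1,-0.07,-0.02,-0.05,16,-1,-0.07,-0.035,-0.07,24,-1,-0.07,-0.05,-0.08,32,-1])

```text
time_s: 8.05
position: [0.5874, -0.0333, 0.3869]
ee_rot: [[-0.0, 0.539, 0.842], [0.0, 0.842, -0.539], [-1.0, -0.0, -0.0]]
force: [0.4, 0.5, -0.1]
gripper_width: 0.999
```

Run:
```python
from h import *
w=manip.get_image('wrist')
HSV['blue']=((100,90,40),(125,255,255))
c=cv2.inRange(cv2.cvtColor(w['color'],cv2.COLOR_BGR2HSV),*map(np.array,HSV['blue']))
n,l,s,ce=cv2.connectedComponentsWithStats(c)
for i in range(1,n):
    if s[i,4]>200: print(s[i],onz(w,[ce[i]],.155,rayw))
plan((.578,-.0363,.36,-101,1),(.578,-.0363,.266,-101,1))
```

```text
[ 328   63   97  143 3540] [[0.65034437 0.01354215]]
[121 158  60  59 938] [[0.52853924 0.06007866]]
t 8.1 pos [ 0.5864 -0.0367  0.3868] yaw -33.1 w 1.0 F [-2.3 -2.2 -0.6] tilt [-0.002 -0.003 -1.   ]
[ 0.0269 -0.0041 -0.0072] twist 67.9
[ 0.1209 -0.0038 -0.0072] twist 67.9
```

servo_tool(moves=[0,-0.004,-0.007,8,-0.3,0,-0.004,-0.007,16,-0.3,0,-0.004,-0.007,24,-0.3,0,-0.004,-0.007,32,-0.3,0.01,-0.004,-0.007,40,-0.3,0.02,-0.004,-0.007,48,-0.3,0.027,-0.004,-0.007,56,-0.3,0.027,-0.004,-0.007,64,-0.3,0.027,-0.004,-0.007,68,-0.3,0.027,-0.004,-0.007,68,-0.3])

```text
time_s: 9.1
position: [0.581, -0.0319, 0.3595]
ee_rot: [[0.0, 0.984, -0.176], [-0.0, -0.176, -0.984], [-1.0, 0.0, 0.0]]
force: [0.4, 0.1, 1.4]
gripper_width: 0.652
```

Run:
```python
from h import *
w=manip.get_image('wrist');cv2.imwrite('pics/b.png',w['color'])
n=cv2.inRange(cv2.cvtColor(w['color'],cv2.COLOR_BGR2HSV),*map(np.array,HSV['yellow']))
print(rect(n,w,.107,rayw))
plan((.578,-.0363,.266,-101,1))
```

```text
(array([578.4, -37.3]), array([41.9, 29.7]), -11.5)
t 9.15 pos [ 0.5809 -0.032   0.3596] yaw -100.1 w 0.649 F [ 0.2 -0.5  0.1] tilt [ 0. -0. -1.]
[ 0.0936 -0.0021  0.0047] twist 0.9
```

View pics/b.png

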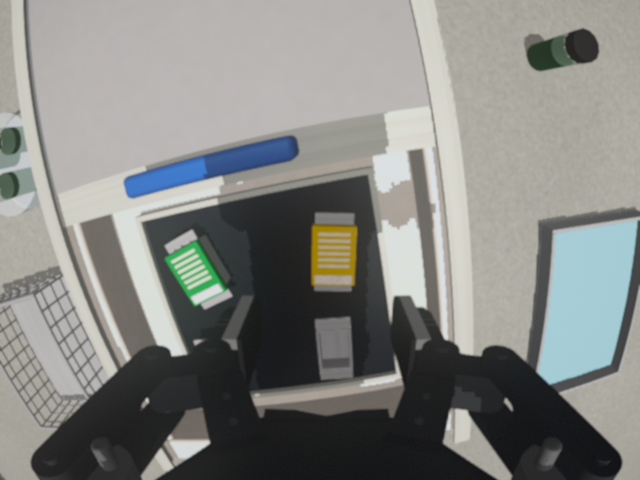

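servo_tool(moves=[0.02,-0.002,0.005,1,-0.3,0.045,-0.002,0.005,1,-0.3,0.07,-0.002,0.005,1,-0.3,0.085,-0.002,0.005,1,-0.3,0.093,-0.002,0.005,1,-0.3,0.093,-0.002,0.005,1,-0.3,0.093,-0.002,0.005,1,0.3,0.093,-0.002,0.005,1,0.6,0.093,-0.002,0.005,1,0.6,0.093,-0.002,0.005,1,0.6], squeeze=25)

```text
time_s: 10.15
position: [0.5777, -0.0371, 0.268]
ee_rot: [[0.002, 0.981, -0.195], [-0.0, -0.195, -0.981], [-1.0, 0.002, -0.0]]
force: [-0.1, 0.2, 5.3]
gripper_width: 0.32
```

Run:
```python
from h import *
plan((.578,-.0367,.266,-101,1),(.578,-.0367,.266,-101,1))
```

```text
t 10.15 pos [ 0.5777 -0.0371  0.268 ] yaw -101.3 w 0.32 F [-0.1  0.2  5.3] tilt [ 0.002 -0.    -1.   ]
[ 0.002   0.0002 -0.0005] twist -0.3
[ 0.002   0.0002 -0.0005] twist -0.3
```

servo_tool(moves=[-0.003,0,0,0,0.6,-0.01,0,0,0,0.6,-0.025,0,0,0,0.6,-0.045,0,0,0,0.6,-0.07,0,0,0,0.6,-0.09,0,0,0,0.6,-0.1,0,0,0,0.6,-0.1,0,0,0,0.6])

```text
time_s: 10.95
position: [0.5775, -0.0372, 0.3683]
ee_rot: [[0.003, 0.981, -0.196], [0.0, -0.196, -0.981], [-1.0, 0.003, -0.001]]
force: [0.2, -0.5, -0.4]
gripper_width: 0.318
```

Run:
```python
from h import *
w=manip.get_image('wrist');cv2.imwrite('pics/c.png',w['color'][180:480])
d=manip.get_image('top')
plan((.484,-.3195,.36,-92.4,1),(.484,-.3195,.189,-92.4,1))
print(rect(mask(d,'cyan',(400,225,600,440)),d,.01))
```

```text
t 11.05 pos [ 0.5768 -0.037   0.3664] yaw -101.3 w 0.32 F [-0.2  0.2 -0.5] tilt [-0.001  0.    -1.   ]
[ 0.0064 -0.0358  0.2952] twist -8.9
[ 0.1774 -0.0356  0.2952] twist -8.9
(array([ 423.9, -316.8]), array([208. , 136.8]), -2.4)
```

View pics/c.png

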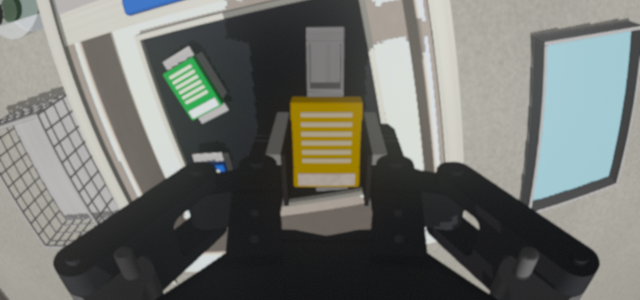

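servo_tool(moves=[0,-0.002,0.015,0,0.6,0,-0.006,0.045,-1,0.6,0,-0.01,0.085,-3,0.6,0,-0.015,0.125,-4,0.6,0,-0.02,0.165,-5,0.6,0,-0.025,0.205,-6,0.6,0,-0.03,0.245,-7,0.6,0.003,-0.034,0.275,-8,0.6,0.006,-0.036,0.29,-9,0.6,0.006,-0.036,0.295,-9,0.6])

```text
time_s: 12.05
position: [0.4815, -0.3225, 0.3595]
ee_rot: [[-0.003, 0.999, -0.045], [-0.0, -0.045, -0.999], [-1.0, -0.003, 0.0]]
force: [-0.0, -0.6, 0.1]
gripper_width: 0.318
```

servo_tool(moves=[0.015,0,0,0,0.6,0.04,0,0,0,0.6,0.07,0,0,0,0.6,0.1,0,0,0,0.6,0.125,0,0,0,0.6,0.14,0,0,0,0.6,0.15,0,0,0,0.6,0.155,0,0,0,0.6,0.155,0,0,0,0.6])

```text
time_s: 12.95
position: [0.4843, -0.3193, 0.2059]
ee_rot: [[0.0, 0.999, -0.04], [0.0, -0.04, -0.999], [-1.0, 0.0, -0.0]]
force: [1.1, -0.3, -0.8]
gripper_width: 0.317
```

Run:
```python
from h import *
plan((.484,-.3195,.189,-92.4,1))
```

```text
t 12.95 pos [ 0.4843 -0.3193  0.2059] yaw -92.3 w 0.317 F [ 1.1 -0.3 -0.8] tilt [ 0.  0. -1.]
[ 0.0169 -0.0003  0.0002] twist 0.1
```

servo_tool(moves=[0.005,0,0,0,0.6,0.009,0,0,0,0.6,0.012,0,0,0,0.6,0.014,0,0,0,0.6,0.016,0,0,0,0.6,0.016,0,0,0,0.6])

```text
time_s: 13.55
position: [0.4841, -0.3193, 0.1897]
ee_rot: [[-0.0, 0.999, -0.04], [0.0, -0.04, -0.999], [-1.0, -0.0, -0.0]]
force: [1.7, -0.2, -1.2]
gripper_width: 0.317
```

servo_tool(moves=[0.001,0,0,0,0.6,0.002,0,0,0,0.6,0.002,0,0,0,0.6])

```text
time_s: 13.85
position: [0.4842, -0.3194, 0.188]
ee_rot: [[0.0, 0.999, -0.04], [-0.0, -0.04, -0.999], [-1.0, 0.0, 0.0]]
force: [0.3, 0.4, 0.5]
gripper_width: 0.321
```

servo_tool(moves=[0.001,0,0,0,0.6,0.001,0,0,0,0.2,0.001,0,0,0,-0.1,0.001,0,0,0,-0.1,-0.01,0,0,0,-0.1,-0.04,0,0,0,-0.2,-0.08,0,0,0,-0.3,-0.12,0,0,0,-0.3,-0.16,0,0,0,-0.3,-0.175,0,0,0,-0.3])

```text
time_s: 14.85
position: [0.4848, -0.32, 0.3678]
ee_rot: [[0.006, 0.999, -0.04], [-0.004, -0.04, -0.999], [-1.0, 0.006, 0.004]]
force: [0.3, -0.7, -1.3]
gripper_width: 0.648
```

Run:
```python
from h import *
w=manip.get_image('wrist');cv2.imwrite('pics/d.png',w['color'])
n=cv2.inRange(cv2.cvtColor(w['color'],cv2.COLOR_BGR2HSV),*map(np.array,HSV['yellow']))
print(rect(n,w,.027,rayw))
plan((.5815,.0578,.36,-73.5,1),(.5815,.0578,.267,-73.5,1))
```

```text
(array([ 673., -645.]), array([130.,  59.]), -7.0)
t 14.9 pos [ 0.4851 -0.3202  0.3687] yaw -92.3 w 0.65 F [ 0.4 -1.   1.5] tilt [ 0.008 -0.005 -1.   ]
[ 0.0077  0.0811 -0.3816] twist -18.8
[ 0.1007  0.0804 -0.382 ] twist -18.8
```

View pics/d.png

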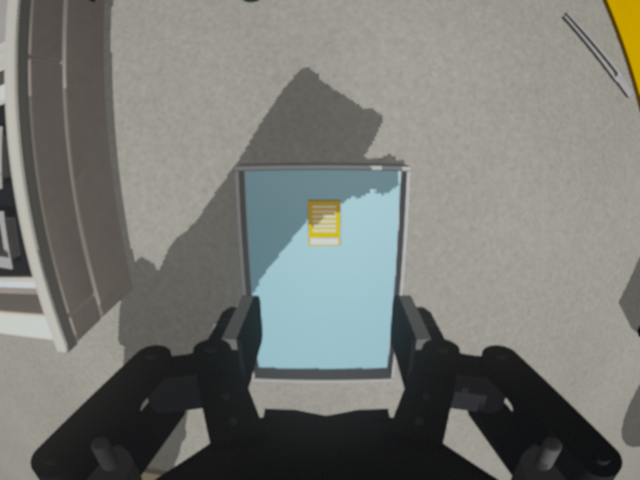

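servo_tool(moves=[0,0.005,-0.02,-1,-0.3,0,0.015,-0.06,-3,-0.3,0,0.025,-0.105,-5,-0.3,0,0.035,-0.15,-8,-0.3,0,0.045,-0.195,-10,-0.3,0,0.055,-0.24,-12,-0.3,0,0.064,-0.285,-15,-0.3,0,0.073,-0.33,-17,-0.3,0.007,0.08,-0.37,-19,-0.3,0.007,0.081,-0.382,-19,-0.3])

```text
time_s: 15.9
position: [0.5802, 0.0651, 0.3549]
ee_rot: [[-0.001, 0.955, 0.295], [0.003, 0.295, -0.955], [-1.0, -0.0, -0.004]]
force: [0.4, -0.2, 0.1]
gripper_width: 0.65
```

```bash
cat >> h.py <<'E'
def wr(c,z):
    w=manip.get_image('wrist');H=cv2.inRange(cv2.cvtColor(w['color'],cv2.COLOR_BGR2HSV),*map(np.array,HSV[c]))
    n,l,s,ce=cv2.connectedComponentsWithStats(cv2.morphologyEx(H,cv2.MORPH_CLOSE,np.ones((5,5))))
    for i in range(1,n):
        if s[i,4]>150: print(c,ce[i].round(),*rect((l==i).astype(np.uint8)*255,w,z,rayw))
E
python3 - <<'E'
from h import *
wr('green',.107);wr('blue',.107)
plan((.5815,.0578,.267,-73.5,1))
E
```

```text
green [636. 207.] [ 686.  -154.9] [19.7 11.4] 31.5
green [338. 250.] [581.8  57.4] [41.8 29.9] 17.0
blue [459. 181.] [650.3  -7.1] [122.4  15.3] -89.4
blue [289. 350.] [501.2  68.2] [44.3 30.9] -4.5
t 16.0 pos [0.58   0.0617 0.3554] yaw -73.0 w 0.652 F [-0.3 -1.1 -0.3] tilt [-0.001  0.001 -1.   ]
[0.0884 0.0003 0.0043] twist 0.5
```

servo_tool(moves=[0.02,0.001,0.004,0,-0.3,0.045,0.001,0.004,0,-0.3,0.068,0.001,0.004,0,-0.3,0.082,0.001,0.004,0,-0.3,0.087,0.001,0.004,0,-0.3,0.087,0.001,0.004,0,-0.3,0.087,0.001,0.004,0,0.3,0.087,0.001,0.004,0,0.6,0.087,0.001,0.004,0,0.6,0.087,0.001,0.004,0,0.6])

```text
time_s: 17.0
position: [0.5829, 0.0556, 0.2701]
ee_rot: [[0.002, 0.958, 0.288], [0.0, 0.288, -0.958], [-1.0, 0.002, 0.0]]
force: [0.1, -0.4, 5.5]
gripper_width: 0.319
```

servo_tool(moves=[-0.003,0,0,0,0.6,-0.01,0,0,0,0.6,-0.025,0,0,0,0.6,-0.045,0,0,0,0.6,-0.07,0,0,0,0.6,-0.09,0,0,0,0.6,-0.1,0,0,0,0.6,-0.1,0,0,0,0.6])

```text
time_s: 17.8
position: [0.5828, 0.0556, 0.3704]
ee_rot: [[0.003, 0.958, 0.288], [0.0, 0.288, -0.958], [-1.0, 0.003, 0.001]]
force: [-0.4, 0.1, 0.6]
gripper_width: 0.321
```

Run:
```python
from h import *
d=manip.get_image('top')
plan((.424,-.317,.36,-92.4,1))
print(rect(mask(d,'cyan',(400,225,600,440)),d,.01)); print(rect(mask(d,'yellow',(440,265,540,400)),d,.027))
wr('green',.215)
```

```text
t 17.85 pos [0.5824 0.0556 0.3691] yaw -73.3 w 0.32 F [ 0.7 -0.5 -1.1] tilt [ 0.001  0.    -1.   ]
[ 0.009  -0.2588  0.3113] twist 19.1
(array([ 423.9, -316.9]), array([208. , 136.7]), -2.4)
(array([ 483.2, -318.8]), array([39.1, 27.5]), -0.1)
green [625. 201.] [674.4 -56.1] [22.8  9.9] -83.5
green [326. 314.] [587.6  55.7] [40.5 27.2] 16.6
```

servo_tool(moves=[0,-0.013,0.016,1,0.6,0,-0.04,0.048,3,0.6,0,-0.07,0.084,5,0.6,0,-0.1,0.12,7,0.6,0,-0.13,0.156,9,0.6,0,-0.16,0.192,11,0.6,0,-0.19,0.228,13,0.6,0,-0.22,0.264,15,0.6,0,-0.245,0.295,17,0.6,0,-0.259,0.311,19,0.6])

```text
time_s: 18.9
position: [0.42, -0.3211, 0.368]
ee_rot: [[-0.003, 0.999, -0.048], [-0.001, -0.048, -0.999], [-1.0, -0.003, 0.001]]
force: [0.6, 0.2, -0.2]
gripper_width: 0.319
```

servo_tool(moves=[0.015,0,0,0,0.6,0.04,0,0,0,0.6,0.07,0,0,0,0.6,0.1,0,0,0,0.6,0.125,0,0,0,0.6,0.145,0,0,0,0.6,0.158,0,0,0,0.6,0.163,0,0,0,0.6,0.163,0,0,0,0.6])

```text
time_s: 19.8
position: [0.4232, -0.317, 0.2054]
ee_rot: [[-0.001, 0.999, -0.041], [0.001, -0.041, -0.999], [-1.0, -0.001, -0.0]]
force: [-1.1, -0.1, 0.4]
gripper_width: 0.317
```

Run:
```python
from h import *
plan((.424,-.317,.191,-92.4,1))
```

```text
t 19.8 pos [ 0.4232 -0.317   0.2054] yaw -92.3 w 0.317 F [-1.1 -0.1  0.4] tilt [-0.001  0.001 -1.   ]
[ 0.0144  0.0008 -0.    ] twist 0.1
```

servo_tool(moves=[0.005,0,0,0,0.6,0.009,0,0,0,0.6,0.012,0,0,0,0.6,0.014,0,0,0,0.6,0.015,0,0,0,0.6,0.016,0,0,0,0.6,0.0165,0,0,0,0.6,0.0165,0,0,0,0.6])

```text
time_s: 20.6
position: [0.4238, -0.3168, 0.1901]
ee_rot: [[0.0, 0.999, -0.04], [-0.0, -0.04, -0.999], [-1.0, 0.0, 0.0]]
force: [-0.4, 2.0, 6.2]
gripper_width: 0.325
```

servo_tool(moves=[0,0,0,0,0.6,0,0,0,0,0.2,0,0,0,0,-0.1,0,0,0,0,-0.1,-0.01,0,0,0,-0.1,-0.04,0,0,0,-0.2,-0.08,0,0,0,-0.3,-0.12,0,0,0,-0.3,-0.16,0,0,0,-0.3,-0.175,0,0,0,-0.3])

```text
time_s: 21.6
position: [0.4243, -0.3174, 0.3689]
ee_rot: [[0.006, 0.999, -0.04], [-0.004, -0.04, -0.999], [-1.0, 0.006, 0.004]]
force: [-0.4, -0.2, 0.3]
gripper_width: 0.653
```

Run:
```python
from h import *
plan((.4995,.0692,.36,-94.7,1))
```

```text
t 21.6 pos [ 0.4243 -0.3174  0.3689] yaw -92.3 w 0.653 F [-0.4 -0.2  0.3] tilt [ 0.006 -0.004 -1.   ]
[ 0.0079  0.0595 -0.3893] twist 2.4
```

servo_tool(moves=[0,0.003,-0.02,0,-0.3,0,0.009,-0.06,0,-0.3,0,0.016,-0.105,0,-0.3,0,0.023,-0.15,0,-0.3,0,0.03,-0.195,1,-0.3,0,0.037,-0.24,1,-0.3,0,0.044,-0.285,1,-0.3,0,0.05,-0.33,2,-0.3,0.007,0.057,-0.375,2,-0.3,0.008,0.06,-0.389,2,-0.3])

```text
time_s: 22.6
position: [0.4993, 0.075, 0.3565]
ee_rot: [[0.0, 0.998, -0.067], [0.003, -0.067, -0.998], [-1.0, 0.0, -0.003]]
force: [0.2, -0.5, -0.0]
gripper_width: 0.654
```

servo_tool(moves=[0,0,0,0,-0.3,0,0,0,0,-0.3])

```text
time_s: 22.8
position: [0.499, 0.0683, 0.3567]
ee_rot: [[-0.0, 0.997, -0.076], [-0.001, -0.076, -0.997], [-1.0, -0.0, 0.001]]
force: [-0.6, 0.2, 0.4]
gripper_width: 0.648
```

Run:
```python
from h import *
wr('blue',.107)
plan((.4995,.0692,.268,-94.7,1))
```

```text
blue [324. 248.] [500.2  68.3] [43.1 30.1] -4.5
t 22.85 pos [0.499  0.0676 0.3567] yaw -94.4 w 0.65 F [-0.6 -1.2  0.2] tilt [-0.    -0.001 -1.   ]
[ 0.0887  0.0004 -0.0017] twist 0.3
```

servo_tool(moves=[0.02,0,-0.001,0,-0.3,0.045,0,-0.001,0,-0.3,0.068,0,-0.001,0,-0.3,0.082,0,-0.001,0,-0.3,0.088,0,-0.001,0,-0.3,0.088,0,-0.001,0,-0.3,0.088,0,-0.001,0,0.3,0.088,0,-0.001,0,0.6,0.088,0,-0.001,0,0.6,0.088,0,-0.001,0,0.6])

```text
time_s: 23.85
position: [0.4997, 0.0702, 0.2694]
ee_rot: [[0.002, 0.997, -0.075], [-0.0, -0.075, -0.997], [-1.0, 0.002, -0.0]]
force: [-1.0, -1.9, 6.0]
gripper_width: 0.32
```

servo_tool(moves=[-0.003,0,0,0,0.6,-0.01,0,0,0,0.6,-0.025,0,0,0,0.6,-0.045,0,0,0,0.6,-0.07,0,0,0,0.6,-0.09,0,0,0,0.6,-0.1,0,0,0,0.6,-0.1,0,0,0,0.6])

```text
time_s: 24.65
position: [0.4997, 0.0707, 0.3697]
ee_rot: [[0.003, 0.997, -0.074], [0.001, -0.074, -0.997], [-1.0, 0.003, -0.001]]
force: [-0.0, -0.1, -0.6]
gripper_width: 0.32
```

Run:
```python
from h import *
d=manip.get_image('top')
plan((.364,-.3145,.36,-92.4,1))
print(rect(mask(d,'cyan',(400,225,600,440)),d,.01)); print(rect(mask(d,'yellow',(440,265,540,400)),d,.027),rect(mask(d,'green',(440,265,540,400)),d,.027))
wr('blue',.215)
```

```text
t 24.7 pos [0.4993 0.0706 0.3687] yaw -94.3 w 0.318 F [ 0.7  0.5 -1.7] tilt [ 0.001  0.    -1.   ]
[ 0.0084 -0.1062  0.3941] twist -1.9
(array([ 423.9, -316.8]), array([208.1, 136.9]), -2.4)
(array([ 483.2, -318.8]), array([39.1, 27.5]), -0.1) (array([ 422.6, -316.6]), array([41.1, 28.8]), -3.7)
blue [408.   3.] [619.5  31.7] [57.5  3.5] -88.5
blue [327. 314.] [505.1  69. ] [40.3 27. ] -4.7
```

servo_tool(moves=[0,-0.006,0.022,0,0.6,0,-0.017,0.064,0,0.6,0,-0.029,0.108,-1,0.6,0,-0.041,0.153,-1,0.6,0,-0.053,0.198,-1,0.6,0,-0.065,0.243,-1,0.6,0,-0.077,0.288,-2,0.6,0,-0.09,0.333,-2,0.6,0,-0.101,0.375,-2,0.6,0,-0.106,0.394,-2,0.6])

```text
time_s: 25.75
position: [0.3618, -0.3182, 0.3673]
ee_rot: [[-0.002, 0.999, -0.046], [-0.001, -0.046, -0.999], [-1.0, -0.002, 0.001]]
force: [-0.1, 0.1, -0.1]
gripper_width: 0.317
```

servo_tool(moves=[0.015,0,0,0,0.6,0.04,0,0,0,0.6,0.07,0,0,0,0.6,0.1,0,0,0,0.6,0.125,0,0,0,0.6,0.145,0,0,0,0.6,0.158,0,0,0,0.6,0.163,0,0,0,0.6,0.163,0,0,0,0.6])

```text
time_s: 26.65
position: [0.3637, -0.3141, 0.2042]
ee_rot: [[-0.002, 0.999, -0.04], [0.002, -0.04, -0.999], [-1.0, -0.002, -0.002]]
force: [-0.1, -0.4, -0.2]
gripper_width: 0.322
```

Run:
```python
from h import *
plan((.364,-.3145,.190,-92.4,1))
```

```text
t 26.65 pos [ 0.3637 -0.3141  0.2042] yaw -92.3 w 0.322 F [-0.1 -0.4 -0.2] tilt [-0.002  0.002 -1.   ]
[0.0142 0.0003 0.0004] twist 0.1
```

servo_tool(moves=[0.005,0,0,0,0.6,0.009,0,0,0,0.6,0.012,0,0,0,0.6,0.014,0,0,0,0.6,0.015,0,0,0,0.6,0.0155,0,0,0,0.6,0.0155,0,0,0,0.6])

```text
time_s: 27.35
position: [0.3642, -0.3145, 0.1899]
ee_rot: [[0.0, 0.999, -0.04], [-0.0, -0.04, -0.999], [-1.0, 0.0, 0.0]]
force: [0.4, -0.2, 0.9]
gripper_width: 0.315
```

servo_tool(moves=[0,0,0,0,0.6,0,0,0,0,0.2,0,0,0,0,-0.1,0,0,0,0,-0.1,-0.01,0,0,0,-0.1,-0.04,0,0,0,-0.2,-0.08,0,0,0,-0.3,-0.12,0,0,0,-0.3,-0.16,0,0,0,-0.3,-0.175,0,0,0,-0.3])

```text
time_s: 28.35
position: [0.3645, -0.315, 0.3692]
ee_rot: [[0.005, 0.999, -0.04], [-0.004, -0.04, -0.999], [-1.0, 0.006, 0.004]]
force: [-0.1, -0.5, -0.5]
gripper_width: 0.65
```

Run:
```python
from h import *
plan((.502,-.025,.36,-96,1))
```

```text
t 28.35 pos [ 0.3645 -0.315   0.3692] yaw -92.3 w 0.65 F [-0.1 -0.5 -0.5] tilt [ 0.005 -0.004 -1.   ]
[ 0.0088  0.1257 -0.2953] twist 3.7
```

servo_tool(moves=[0,0.008,-0.02,0,-0.3,0,0.025,-0.06,1,-0.3,0,0.042,-0.1,1,-0.3,0,0.06,-0.14,2,-0.3,0,0.077,-0.18,2,-0.3,0,0.094,-0.22,3,-0.3,0,0.111,-0.26,3,-0.3,0.005,0.122,-0.285,4,-0.3,0.009,0.126,-0.295,4,-0.3,0.009,0.126,-0.295,4,-0.3])

```text
time_s: 29.35
position: [0.5018, -0.0236, 0.3557]
ee_rot: [[-0.001, 0.994, -0.106], [0.0, -0.106, -0.994], [-1.0, -0.001, -0.0]]
force: [0.8, 0.2, 1.1]
gripper_width: 0.652
```

Run:
```python
from h import *
w=manip.get_image('wrist');d=manip.get_image('top')
for c in('yellow','green','blue'): print(c,rect(mask(d,c,(455,280,525,386)) if c!='blue' else mask(d,c,(455,340,525,386)),d,.027))
top=d['color'][180:400,90:560]
cv2.imwrite('pics/e.png',np.vstack([cv2.resize(w['color'][60:],(640,420)),cv2.resize(top,(640,180))[:, :]])[:600])
plan((.502,-.025,.26,-96,1))
```

```text
yellow (array([ 483.2, -318.8]), array([39.1, 27.5]), -0.1)
green (array([ 422.6, -316.6]), array([41. , 28.8]), -3.7)
blue (array([ 363.6, -314.6]), array([41.6, 28.5]), -3.7)
t 29.45 pos [ 0.5011 -0.0263  0.356 ] yaw -96.4 w 0.654 F [0.5 0.3 0.1] tilt [-0.001 -0.001 -1.   ]
[ 0.096   0.0008 -0.0015] twist -0.4
```

View pics/e.png

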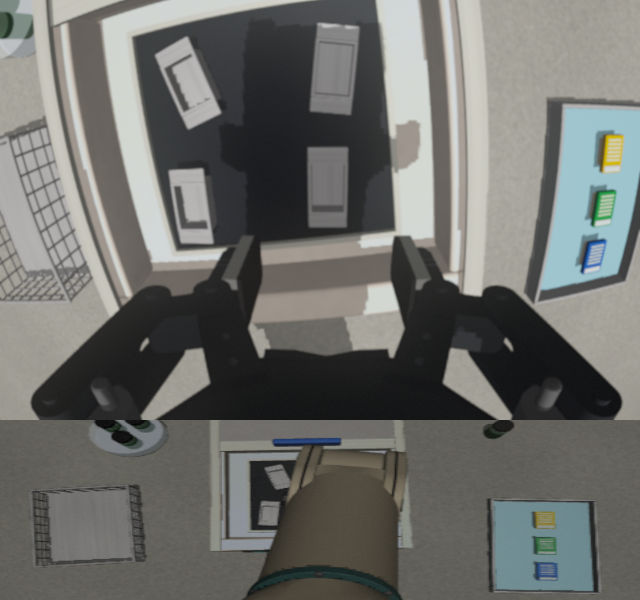

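```bash
cat >> h.py <<'E'
def moulds(roi,thr=85,z=.1):
    w=manip.get_image('wrist');g=cv2.cvtColor(w['color'],cv2.COLOR_BGR2GRAY);x0,y0,x1,y1=roi
    m=np.zeros_like(g);m[y0:y1,x0:x1]=(g[y0:y1,x0:x1]>thr)*255
    print(rect(m,w,z,rayw))
E
python3 - <<'E'
from h import *
for r in((150,90,225,200),(300,78,368,185),(160,220,225,310),(298,198,358,300)): moulds(r)
E
```

```text
(array([582.1,  55.3]), array([55.6, 27. ]), 16.6)
(array([578.3, -37.4]), array([55.2, 25.8]), -11.2)
(array([497.4,  71.1]), array([59.6, 51.1]), -3.8)
(array([503.5, -25.3]), array([53.8, 25. ]), -5.8)
```

servo_tool(moves=[0.02,0,-0.001,0,-0.3,0.045,0,-0.001,0,-0.3,0.07,0,-0.001,0,-0.3,0.087,0,-0.001,0,-0.3,0.094,0,-0.001,0,-0.3,0.094,0,-0.001,0,-0.3,0.094,0,-0.001,0,0.3,0.094,0,-0.001,0,0.8,0.094,0,-0.001,0,0.8,0.094,0,-0.001,0,0.8], squeeze=30)

```text
time_s: 30.65
position: [0.5024, -0.0239, 0.2629]
ee_rot: [[0.002, 0.994, -0.11], [-0.0, -0.11, -0.994], [-1.0, 0.002, -0.0]]
force: [-0.2, -0.7, 6.4]
gripper_width: 0.285
```

servo_tool(moves=[-0.003,0,0,0,0.8,-0.01,0,0,0,0.8,-0.03,0,0,0,0.8,-0.06,0,0,0,0.8,-0.09,0,0,0,0.8,-0.105,0,0,0,0.8,-0.105,0,0,0,0.8])

```text
time_s: 31.35
position: [0.5026, -0.0237, 0.3693]
ee_rot: [[0.005, 0.994, -0.109], [0.0, -0.109, -0.994], [-1.0, 0.005, -0.001]]
force: [0.5, 0.2, -0.8]
gripper_width: 0.28
```

Run:
```python
from h import *
d=manip.get_image('top');cv2.imwrite('pics/bask.png',cv2.resize(d['color'][245:375,95:215],None,fx=4,fy=4,interpolation=cv2.INTER_CUBIC))
plan((.4337,.3544,.36,-85,1))
```

```text
t 31.4 pos [ 0.5021 -0.0237  0.3678] yaw -96.3 w 0.283 F [-0.3 -0.2  0.1] tilt [ 0.002  0.    -1.   ]
[ 0.0078 -0.1093 -0.3683] twist -11.3
```

View pics/bask.png

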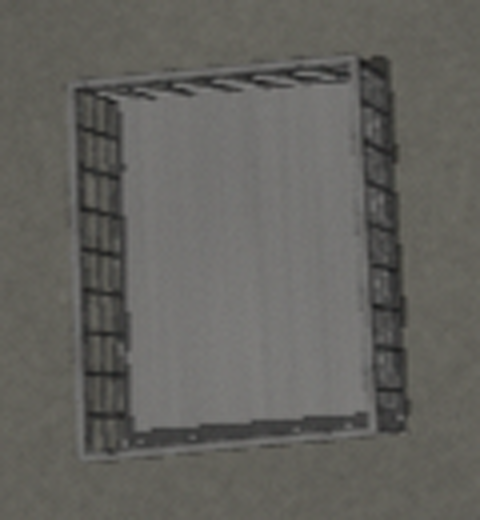

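servo_tool(moves=[0,-0.006,-0.02,0,0.8,0,-0.018,-0.06,-2,0.8,0,-0.031,-0.105,-3,0.8,0,-0.044,-0.15,-5,0.8,0,-0.058,-0.195,-6,0.8,0,-0.071,-0.24,-8,0.8,0,-0.085,-0.285,-9,0.8,0,-0.098,-0.33,-10,0.8,0.004,-0.107,-0.36,-11,0.8,0.008,-0.109,-0.368,-11,0.8])

```text
time_s: 32.4
position: [0.4316, 0.3584, 0.3571]
ee_rot: [[-0.002, 0.996, 0.089], [0.001, 0.089, -0.996], [-1.0, -0.002, -0.001]]
force: [-0.2, 0.6, -0.5]
gripper_width: 0.282
```

servo_tool(moves=[0.02,0,0,0,0.8,0.05,0,0,0,0.8,0.085,0,0,0,0.8,0.12,0,0,0,0.8,0.14,0,0,0,0.8,0.15,0,0,0,0.8,0.15,0,0,0,0.8,0.15,0,0,0,0.1,0.15,0,0,0,0.1,0.15,0,0,0,0.1])

```text
time_s: 33.4
position: [0.4343, 0.3543, 0.2101]
ee_rot: [[0.002, 0.997, 0.082], [0.002, 0.082, -0.997], [-1.0, 0.002, -0.001]]
force: [-0.5, -0.1, -0.1]
gripper_width: 0.449
```

servo_tool(moves=[-0.02,0,0,0,0.1,-0.05,0,0,0,0.1,-0.09,0,0,0,0,-0.13,0,0,0,-0.3,-0.155,0,0,0,-0.3,-0.155,0,0,0,-0.3])

```text
time_s: 34.0
position: [0.435, 0.3547, 0.3687]
ee_rot: [[0.007, 0.997, 0.082], [0.006, 0.082, -0.997], [-1.0, 0.007, -0.006]]
force: [0.9, 0.7, -0.4]
gripper_width: 0.652
```

Run:
```python
from h import *
w=manip.get_image('wrist');cv2.imwrite('pics/f.png',w['color'])
plan((.500,.069,.36,-94.5,1))
```

```text
t 34.05 pos [0.4343 0.3543 0.3665] yaw -85.3 w 0.652 F [-0.  -0.6  0.2] tilt [ 0.004  0.004 -1.   ]
[0.0057 0.042  0.2897] twist 9.2
```

View pics/f.png

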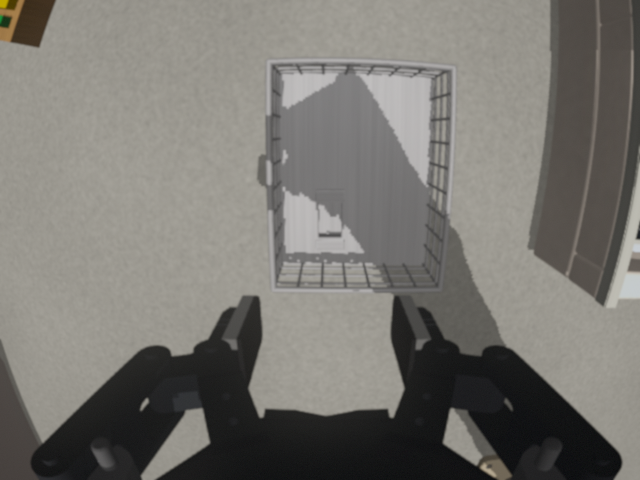

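servo_tool(moves=[0,0.003,0.02,1,-0.3,0,0.009,0.06,2,-0.3,0,0.015,0.1,3,-0.3,0,0.021,0.14,5,-0.3,0,0.027,0.18,6,-0.3,0,0.033,0.225,7,-0.3,0,0.039,0.265,8,-0.3,0.003,0.041,0.285,9,-0.3,0.006,0.042,0.29,9,-0.3,0.006,0.042,0.29,9,-0.3])

```text
time_s: 35.05
position: [0.499, 0.0674, 0.3567]
ee_rot: [[-0.003, 0.997, -0.077], [-0.001, -0.077, -0.997], [-1.0, -0.003, 0.001]]
force: [-1.1, 0.4, -0.7]
gripper_width: 0.646
```

Run:
```python
from h import *
moulds((285,195,370,305))
plan((.500,.069,.262,-94.5,1))
```

```text
(array([492.8,  65.8]), array([66.7, 57.5]), -4.5)
t 35.1 pos [0.499  0.0688 0.357 ] yaw -94.3 w 0.652 F [ 0.   0.3 -0.3] tilt [-0.002  0.    -1.   ]
[ 0.095   0.0012 -0.0003] twist 0.2
```

servo_tool(moves=[0.02,0.001,0,0,-0.3,0.045,0.001,0,0,-0.3,0.07,0.001,0,0,-0.3,0.087,0.001,0,0,-0.3,0.095,0.001,0,0,-0.3,0.095,0.001,0,0,-0.3,0.095,0.001,0,0,0.3,0.095,0.001,0,0,0.8,0.095,0.001,0,0,0.8,0.095,0.001,0,0,0.8])

```text
time_s: 36.1
position: [0.501, 0.0686, 0.2639]
ee_rot: [[0.002, 0.997, -0.075], [0.001, -0.075, -0.997], [-1.0, 0.002, -0.001]]
force: [-1.4, 1.5, 6.8]
gripper_width: 0.283
```

servo_tool(moves=[-0.003,0,0,0,0.8,-0.01,0,0,0,0.8,-0.03,0,0,0,0.8,-0.06,0,0,0,0.8,-0.09,0,0,0,0.8,-0.105,0,0,0,0.8,-0.105,0,0,0,0.8])

```text
time_s: 36.8
position: [0.5013, 0.0683, 0.3703]
ee_rot: [[0.005, 0.997, -0.075], [0.001, -0.075, -0.997], [-1.0, 0.005, -0.001]]
force: [0.7, -0.4, -0.3]
gripper_width: 0.284
```

```bash
cat >> h.py <<'E'
def rim():
    d=manip.get_image('top');g=d['color'][245:375,80:215].astype(int).sum(2);r=cv2.imread('pics/bask.png')
    t=cv2.resize(r,None,fx=.25,fy=.25,interpolation=cv2.INTER_AREA)
    m=cv2.matchTemplate(d['color'][225:400,75:245],t,cv2.TM_CCOEFF_NORMED);_,v,_,l=cv2.minMaxLoc(m)
    print('basket shift px',l[0]-20,l[1]-20,'score',round(v,2)); print('tray',rect(mask(d,'cyan',(400,225,600,440)),d,.01))
E
python3 - <<'E'
from h import *
rim()
plan((.4386,.2986,.36,-85,1))
E
```

```text
basket shift px 0 0 score 0.85
tray (array([ 423.9, -316.8]), array([208.1, 136.9]), -2.5)
t 36.85 pos [0.5007 0.0683 0.3688] yaw -94.3 w 0.285 F [-0.  -0.4 -2.1] tilt [ 0.002  0.001 -1.   ]
[ 0.0088 -0.0792 -0.225 ] twist -9.3
```

Basket and tray have not moved. Next drop: slot (-40,-28).

servo_tool(moves=[0,-0.007,-0.02,-1,0.8,0,-0.018,-0.05,-2,0.8,0,-0.03,-0.085,-4,0.8,0,-0.042,-0.12,-5,0.8,0,-0.055,-0.155,-6,0.8,0,-0.067,-0.19,-8,0.8,0.004,-0.076,-0.215,-9,0.8,0.009,-0.079,-0.225,-9,0.8,0.009,-0.079,-0.225,-9,0.8])

```text
time_s: 37.75
position: [0.4377, 0.2993, 0.3571]
ee_rot: [[-0.003, 0.996, 0.084], [-0.002, 0.084, -0.996], [-1.0, -0.003, 0.002]]
force: [-0.2, -0.1, -1.3]
gripper_width: 0.281
```

servo_tool(moves=[0.02,0,0,0,0.8,0.05,0,0,0,0.8,0.085,0,0,0,0.8,0.12,0,0,0,0.8,0.14,0,0,0,0.8,0.15,0,0,0,0.8,0.15,0,0,0,0.8,0.15,0,0,0,0.1,0.15,0,0,0,0.1,0.15,0,0,0,0.1])

```text
time_s: 38.75
position: [0.4391, 0.2988, 0.2101]
ee_rot: [[0.002, 0.997, 0.082], [0.001, 0.082, -0.997], [-1.0, 0.002, -0.001]]
force: [0.4, 0.7, 0.2]
gripper_width: 0.45
```

servo_tool(moves=[-0.02,0,0,0,0.1,-0.05,0,0,0,0.1,-0.09,0,0,0,0,-0.13,0,0,0,-0.3,-0.155,0,0,0,-0.3,-0.155,0,0,0,-0.3])

```text
time_s: 39.35
position: [0.4397, 0.2992, 0.3684]
ee_rot: [[0.007, 0.997, 0.082], [0.006, 0.082, -0.997], [-1.0, 0.008, -0.005]]
force: [0.3, 0.5, -0.8]
gripper_width: 0.651
```

Run:
```python
from h import *
plan((.582,.0565,.36,-73.5,1))
```

```text
t 39.35 pos [0.4397 0.2992 0.3684] yaw -85.3 w 0.651 F [ 0.3  0.5 -0.8] tilt [ 0.007  0.006 -1.   ]
[0.0081 0.1218 0.2537] twist -11.8
```

servo_tool(moves=[0,0.008,0.016,0,-0.3,0,0.024,0.05,-2,-0.3,0,0.041,0.085,-4,-0.3,0,0.058,0.12,-5,-0.3,0,0.075,0.155,-7,-0.3,0,0.091,0.19,-9,-0.3,0,0.108,0.225,-11,-0.3,0.005,0.118,0.245,-12,-0.3,0.008,0.122,0.254,-12,-0.3,0.008,0.122,0.254,-12,-0.3])

```text
time_s: 40.35
position: [0.5809, 0.0544, 0.355]
ee_rot: [[-0.002, 0.958, 0.285], [-0.0, 0.285, -0.958], [-1.0, -0.002, -0.0]]
force: [-0.0, 0.3, 0.4]
gripper_width: 0.65
```

Run:
```python
from h import *
moulds((288,195,380,312))
plan((.582,.0565,.262,-73.5,1))
```

```text
(array([581.8,  55.4]), array([54. , 25.4]), 16.6)
t 40.4 pos [0.5805 0.056  0.3553] yaw -73.3 w 0.649 F [ 0.1  1.1 -0.3] tilt [-0.002  0.001 -1.   ]
[0.0933 0.0017 0.0001] twist 0.2
```

servo_tool(moves=[0.02,0.001,0,0,-0.3,0.045,0.001,0,0,-0.3,0.07,0.001,0,0,-0.3,0.086,0.001,0,0,-0.3,0.093,0.001,0,0,-0.3,0.093,0.001,0,0,-0.3,0.093,0.001,0,0,0.3,0.093,0.001,0,0,0.8,0.093,0.001,0,0,0.8,0.093,0.001,0,0,0.8])

```text
time_s: 41.4
position: [0.5825, 0.056, 0.2641]
ee_rot: [[0.002, 0.958, 0.288], [0.001, 0.288, -0.958], [-1.0, 0.002, 0.0]]
force: [-0.1, 0.6, 6.6]
gripper_width: 0.279
```

servo_tool(moves=[-0.003,0,0,0,0.8,-0.01,0,0,0,0.8,-0.03,0,0,0,0.8,-0.06,0,0,0,0.8,-0.09,0,0,0,0.8,-0.105,0,0,0,0.8,-0.105,0,0,0,0.8])

```text
time_s: 42.1
position: [0.5828, 0.0556, 0.3706]
ee_rot: [[0.005, 0.958, 0.287], [0.001, 0.287, -0.958], [-1.0, 0.005, 0.001]]
force: [0.3, -0.9, 0.6]
gripper_width: 0.285
```

Run:
```python
from h import *
rim()
plan((.5134,.3614,.36,-85,1))
```

```text
basket shift px 0 0 score 0.86
tray (array([ 423.9, -316.8]), array([208. , 136.9]), -2.4)
t 42.15 pos [0.5822 0.0557 0.3689] yaw -73.3 w 0.282 F [ 0.7  0.3 -0.5] tilt [ 0.002  0.    -1.   ]
[ 0.0089  0.0219 -0.3126] twist 11.7
```

servo_tool(moves=[0,0.001,-0.02,1,0.8,0,0.003,-0.055,2,0.8,0,0.006,-0.095,4,0.8,0,0.009,-0.135,5,0.8,0,0.012,-0.175,7,0.8,0,0.015,-0.215,8,0.8,0,0.018,-0.255,10,0.8,0.005,0.021,-0.29,11,0.8,0.009,0.022,-0.313,12,0.8,0.009,0.022,-0.313,12,0.8])

```text
time_s: 43.15
position: [0.5103, 0.3662, 0.3563]
ee_rot: [[-0.004, 0.996, 0.089], [0.0, 0.089, -0.996], [-1.0, -0.004, -0.001]]
force: [-0.2, -1.0, -0.2]
gripper_width: 0.282
```

servo_tool(moves=[0.02,0,0,0,0.8,0.05,0,0,0,0.8,0.085,0,0,0,0.8,0.12,0,0,0,0.8,0.14,0,0,0,0.8,0.15,0,0,0,0.8,0.15,0,0,0,0.8,0.15,0,0,0,0.1,0.15,0,0,0,0.1,0.15,0,0,0,0.1])

```text
time_s: 44.15
position: [0.5136, 0.3621, 0.2103]
ee_rot: [[0.002, 0.997, 0.082], [0.001, 0.082, -0.997], [-1.0, 0.002, -0.001]]
force: [0.1, -0.1, 0.1]
gripper_width: 0.449
```

servo_tool(moves=[-0.02,0,0,0,0.1,-0.05,0,0,0,0.1,-0.09,0,0,0,0,-0.13,0,0,0,-0.3,-0.155,0,0,0,-0.3,-0.155,0,0,0,-0.3])

```text
time_s: 44.75
position: [0.5143, 0.3625, 0.3693]
ee_rot: [[0.008, 0.997, 0.082], [0.006, 0.082, -0.997], [-1.0, 0.008, -0.005]]
force: [0.6, 0.4, -0.3]
gripper_width: 0.652
```

Run:
```python
from h import *
plan((.578,-.0373,.36,-101.2,1))
```

```text
t 44.75 pos [0.5143 0.3625 0.3693] yaw -85.3 w 0.652 F [ 0.6  0.4 -0.3] tilt [ 0.008  0.006 -1.   ]
[0.0074 0.0305 0.4037] twist 15.9
```

servo_tool(moves=[0,0.002,0.025,1,-0.3,0,0.005,0.07,3,-0.3,0,0.009,0.118,5,-0.3,0,0.013,0.165,7,-0.3,0,0.016,0.212,9,-0.3,0,0.02,0.26,11,-0.3,0,0.024,0.308,13,-0.3,0,0.027,0.355,15,-0.3,0.005,0.03,0.39,16,-0.3,0.007,0.03,0.404,16,-0.3])

```text
time_s: 45.75
position: [0.5759, -0.043, 0.3565]
ee_rot: [[-0.0, 0.979, -0.202], [-0.003, -0.202, -0.979], [-1.0, 0.0, 0.003]]
force: [-0.7, -0.3, -0.6]
gripper_width: 0.646
```

servo_tool(moves=[0.007,0,0,0,-0.3,0.007,0,0,0,-0.3])

```text
time_s: 45.95
position: [0.5756, -0.0364, 0.3486]
ee_rot: [[-0.003, 0.981, -0.194], [0.002, -0.194, -0.981], [-1.0, -0.003, -0.001]]
force: [-0.3, 0.9, -0.5]
gripper_width: 0.652
```

Run:
```python
from h import *
moulds((288,195,370,312))
plan((.578,-.0373,.262,-101.2,1))
```

```text
(array([578. , -37.1]), array([54.6, 25.3]), -11.4)
t 46.0 pos [ 0.5758 -0.0357  0.349 ] yaw -101.1 w 0.65 F [-0.  -0.2  0.2] tilt [-0.002  0.002 -1.   ]
[0.087  0.0026 0.0013] twist 0.1
```

servo_tool(moves=[0.02,0.002,0.001,0,-0.3,0.042,0.002,0.001,0,-0.3,0.065,0.002,0.001,0,-0.3,0.08,0.002,0.001,0,-0.3,0.087,0.002,0.001,0,-0.3,0.087,0.002,0.001,0,-0.3,0.087,0.002,0.001,0,0.3,0.087,0.002,0.001,0,0.8,0.087,0.002,0.001,0,0.8,0.087,0.002,0.001,0,0.8])

```text
time_s: 47.0
position: [0.5785, -0.0395, 0.264]
ee_rot: [[0.002, 0.981, -0.196], [0.0, -0.196, -0.981], [-1.0, 0.002, -0.001]]
force: [0.1, 0.7, 6.1]
gripper_width: 0.279
```

servo_tool(moves=[-0.003,0,0,0,0.8,-0.01,0,0,0,0.8,-0.03,0,0,0,0.8,-0.06,0,0,0,0.8,-0.09,0,0,0,0.8,-0.105,0,0,0,0.8,-0.105,0,0,0,0.8])

```text
time_s: 47.7
position: [0.5786, -0.0401, 0.3705]
ee_rot: [[0.005, 0.981, -0.196], [-0.0, -0.196, -0.981], [-1.0, 0.005, -0.001]]
force: [-0.2, 0.0, -0.6]
gripper_width: 0.286
```

Run:
```python
from h import *
rim()
plan((.5183,.3056,.36,-85,1))
```

```text
basket shift px 0 0 score 0.85
tray (array([ 424. , -316.8]), array([208.1, 136.8]), -2.4)
t 47.75 pos [ 0.5781 -0.0398  0.3688] yaw -101.3 w 0.287 F [ 0.1  0.3 -0.4] tilt [ 0.002 -0.    -1.   ]
[ 0.0087 -0.1263 -0.327 ] twist -16.3
```

servo_tool(moves=[0,-0.008,-0.02,-1,0.8,0,-0.022,-0.058,-3,0.8,0,-0.038,-0.1,-5,0.8,0,-0.054,-0.141,-7,0.8,0,-0.07,-0.182,-9,0.8,0,-0.086,-0.223,-11,0.8,0,-0.102,-0.265,-13,0.8,0.005,-0.117,-0.305,-15,0.8,0.009,-0.126,-0.327,-16,0.8,0.009,-0.126,-0.327,-16,0.8])

```text
time_s: 48.75
position: [0.5158, 0.3105, 0.3564]
ee_rot: [[-0.004, 0.996, 0.09], [0.001, 0.09, -0.996], [-1.0, -0.004, -0.001]]
force: [0.4, 0.9, -0.8]
gripper_width: 0.282
```

servo_tool(moves=[0.02,0,0,0,0.8,0.05,0,0,0,0.8,0.085,0,0,0,0.8,0.12,0,0,0,0.8,0.14,0,0,0,0.8,0.15,0,0,0,0.8,0.15,0,0,0,0.8,0.15,0,0,0,0.1,0.15,0,0,0,0.1,0.15,0,0,0,0.1])

```text
time_s: 49.75
position: [0.5189, 0.3059, 0.2102]
ee_rot: [[0.002, 0.997, 0.082], [0.001, 0.082, -0.997], [-1.0, 0.002, -0.001]]
force: [-0.2, -0.2, 1.1]
gripper_width: 0.445
```

servo_tool(moves=[-0.02,0,0,0,0.1,-0.05,0,0,0,0.1,-0.09,0,0,0,0,-0.13,0,0,0,-0.3,-0.155,0,0,0,-1,-0.155,0,0,0,-1])

```text
time_s: 50.35
position: [0.5197, 0.3062, 0.3691]
ee_rot: [[0.008, 0.997, 0.082], [0.005, 0.082, -0.997], [-1.0, 0.009, -0.005]]
force: [0.6, 0.2, 0.8]
gripper_width: 0.957
```

Run:
```python
from h import *
w=manip.get_image('wrist');d=manip.get_image('top');cv2.imwrite('pics/g.png',np.vstack([cv2.resize(w['color'][0:320],(640,320)),cv2.resize(d['color'][180:400,90:560],(598,280),interpolation=cv2.INTER_CUBIC)[:, :] if 0 else cv2.copyMakeBorder(cv2.resize(d['color'][180:400,90:560],(598,280)),0,0,0,42,0)]))
plan((.651,.0145,.37,0,1),(.651,.0145,.317,0,1))
```

```text
t 50.45 pos [0.5183 0.3057 0.3649] yaw -85.3 w 0.999 F [-0.  -0.5 -0.5] tilt [ 0.002  0.001 -1.   ]
[-0.0052  0.1083  0.3011] twist -85.3
[0.0478 0.1082 0.3012] twist -85.3
```

View pics/g.png

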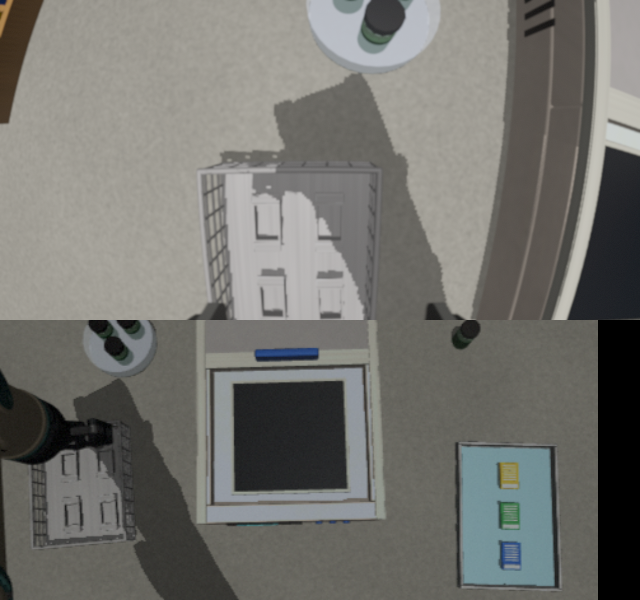

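servo_tool(moves=[-0.005,0.01,0.03,-8,-1,-0.005,0.022,0.06,-16,-1,-0.005,0.033,0.09,-24,-1,-0.005,0.044,0.12,-32,-1,-0.005,0.055,0.15,-40,-1,-0.005,0.066,0.18,-48,-1,-0.005,0.077,0.21,-57,-1,-0.005,0.088,0.24,-66,-1,-0.005,0.099,0.27,-75,-1,-0.005,0.108,0.301,-83,-1])

```text
time_s: 51.45
position: [0.6508, 0.0135, 0.3671]
ee_rot: [[-0.003, 0.044, 0.999], [0.001, 0.999, -0.044], [-1.0, 0.0, -0.003]]
force: [-0.4, 0.1, 0.0]
gripper_width: 0.995
```

servo_tool(moves=[0,0,0,-2,-1,0,0,0,-2,-1])

```text
time_s: 51.65
position: [0.6504, 0.0134, 0.3671]
ee_rot: [[-0.003, 0.019, 1.0], [0.001, 1.0, -0.019], [-1.0, 0.0, -0.003]]
force: [-0.1, -0.1, 0.3]
gripper_width: 1.0
```

Run:
```python
from h import *
HSV['blue']=((100,90,40),(125,255,255));wr('blue',.161)
plan((.651,.0145,.317,0,1))
```

```text
blue [326. 263.] [650.9  16.8] [90.2 11.1] -89.6
t 51.7 pos [0.6502 0.015  0.3675] yaw -1.0 w 1.003 F [0.2 0.4 0.1] tilt [-0.003  0.001 -1.   ]
[ 0.0505 -0.0006  0.0009] twist -1.0
```

servo_tool(moves=[0.02,0,0.001,-1,-1,0.04,0,0.001,-1,-1,0.05,0,0.001,-1,-1,0.05,0,0.001,-1,-1,0.05,0,0.001,-1,1,0.05,0,0.001,-1,1,0.05,0,0.001,-1,1,0.05,0,0.001,-1,1,0.05,0,0.001,-1,1,0.05,0,0.001,-1,1])

```text
time_s: 52.7
position: [0.6507, 0.0146, 0.3194]
ee_rot: [[-0.003, -0.002, 1.0], [-0.001, 1.0, 0.002], [-1.0, -0.001, -0.003]]
force: [-4.8, -0.1, 5.6]
gripper_width: 0.133
```

servo_tool(moves=[0,0,-0.01,0,1,0,0,-0.03,0,1,0,0,-0.055,0,1,0,0,-0.08,0,1,0,0,-0.105,0,1,0,0,-0.13,0,1,0,0,-0.15,0,1,0,0,-0.165,0,1,0,0,-0.178,0,1,0,0,-0.185,0,1])

```text
time_s: 53.7
position: [0.4667, 0.013, 0.3193]
ee_rot: [[0.002, -0.001, 1.0], [-0.002, 1.0, 0.001], [-1.0, -0.002, 0.002]]
force: [3.2, -4.7, -1.6]
gripper_width: 0.134
```

servo_tool(moves=[0,0,-0.003,0,1,0,0,-0.006,0,1,0,0,-0.008,0,1,0,0,-0.008,0,1])

```text
time_s: 54.1
position: [0.4594, 0.013, 0.3193]
ee_rot: [[0.001, -0.001, 1.0], [-0.002, 1.0, 0.001], [-1.0, -0.002, 0.001]]
force: [2.4, -6.1, 1.9]
gripper_width: 0.131
```

servo_tool(moves=[0,0,-0.002,0,1,0,0,-0.004,0,1,0,0,-0.006,0,1,0,0,-0.006,0,1])

```text
time_s: 54.5
position: [0.4535, 0.013, 0.3193]
ee_rot: [[0.002, -0.001, 1.0], [-0.002, 1.0, 0.001], [-1.0, -0.002, 0.002]]
force: [1.9, -5.5, 1.8]
gripper_width: 0.132
```

servo_tool(moves=[0,0,-0.003,0,1,0,0,-0.006,0,1,0,0,-0.009,0,1,0,0,-0.01,0,1,0,0,-0.01,0,1])

```text
time_s: 55.0
position: [0.4435, 0.0129, 0.3193]
ee_rot: [[0.002, -0.001, 1.0], [-0.002, 1.0, 0.001], [-1.0, -0.002, 0.002]]
force: [1.5, -6.5, 1.3]
gripper_width: 0.129
```

servo_tool(moves=[0,0,-0.002,0,1,0,0,-0.004,0,1,0,0,-0.005,0,1,0,0,-0.005,0,1])

```text
time_s: 55.4
position: [0.4394, 0.0128, 0.3193]
ee_rot: [[0.004, -0.0, 1.0], [-0.002, 1.0, 0.0], [-1.0, -0.002, 0.004]]
force: [3.9, -6.4, -1.7]
gripper_width: 0.131
```

servo_tool(moves=[0,0,-0.002,0,1,0,0,-0.003,0,1,0,0,-0.003,0,1])

```text
time_s: 55.7
position: [0.4385, 0.0127, 0.3193]
ee_rot: [[0.009, -0.0, 1.0], [-0.001, 1.0, 0.0], [-1.0, -0.001, 0.009]]
force: [10.9, -7.2, -9.6]
gripper_width: 0.133
```

Force rises at about 0.440 m, 0.21 m from the open stop: the cover is shut. Release and back off, straight up.

servo_tool(moves=[0,0,0.001,0,1,0,0,0.0015,0,1,0,0,0.0015,0,-1,0,0,0.0015,0,-1,0,0,0.0015,0,-1,0,0,0.0015,0,-1,0,0,0.0015,0,-1,-0.02,0,0.001,0,-1,-0.06,0,0.001,0,-1,-0.1,0,0.001,0,-1])

```text
time_s: 56.7
position: [0.4353, 0.0144, 0.4197]
ee_rot: [[-0.002, -0.002, 1.0], [0.0, 1.0, 0.002], [-1.0, 0.0, -0.002]]
force: [1.6, -0.1, -0.5]
gripper_width: 0.997
```

servo_tool(moves=[0,-0.02,0,0,-1,0,-0.06,0,0,-1,0,-0.1,0,0,-1,0,-0.14,0,0,-1,0,-0.15,0,0,-1,0,-0.15,0,0,-1,0,-0.15,0,0,-1])

```text
time_s: 57.4
position: [0.436, -0.1346, 0.4188]
ee_rot: [[-0.0, -0.003, 1.0], [0.001, 1.0, 0.003], [-1.0, 0.001, -0.0]]
force: [0.4, -0.3, 0.1]
gripper_width: 1.0
```

Run:
```python
from h import *
plan();rim()
d=manip.get_image('top');s=manip.get_image('scene')
print('pull',rect(mask(d,'blue',(280,310,365,345)),d,.161))
for c,r in(('yellow',(455,280,525,386)),('green',(455,280,525,386)),('blue',(455,340,525,386))): print(c,rect(mask(d,c,r),d,.027))
cv2.imwrite('pics/z.png',np.vstack([cv2.resize(d['color'][80:400],(640,320)),s['color'][110:390]]))
```

```text
t 57.4 pos [ 0.436  -0.1346  0.4188] yaw 0.2 w 1.0 F [ 0.4 -0.3  0.1] tilt [-0.     0.001 -1.   ]
basket shift px 0 0 score 0.81
tray (array([ 493.7, -383.5]), array([63.7, 12.6]), 3.7)
pull (array([441.,  14.]), array([87.7, 11.9]), 89.1)Traceback (most recent call last):
  File "<stdin>", line 5, in <module>
  File "h.py", line 27, in rect
    k=max(cs,key=cv2.contourArea)[:,0,:]
      ~~~^^^^^^^^^^^^^^^^^^^^^^^^
ValueError: max() iterable argument is empty
```

Run:
```python
from h import *
w=manip.get_image('wrist');s=manip.get_image('scene')
cv2.imwrite('pics/z.png',np.vstack([s['color'][110:400],cv2.resize(w['color'],(400,300))] if 0 else [s['color'][110:400],cv2.copyMakeBorder(cv2.resize(w['color'],(400,300)),0,0,0,240,0)]))
```

```text
(no output)
```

View pics/z.png

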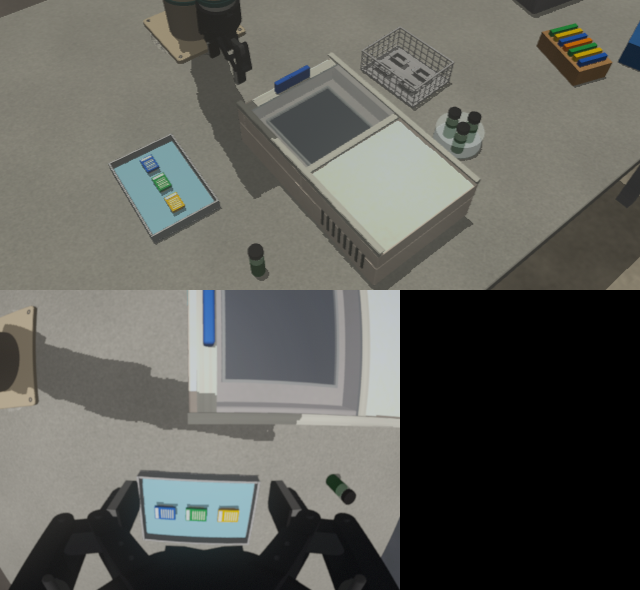

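The picture shows the cover shut, three blocks flat in the tray, the moulds in the basket, the plate empty, and the vials standing.

```bash
python3 -c "
from station import manip
print(manip.hand_in())"
```

```text
the job is handed in; nothing more can be done
None
```

I opened the cover to its back stop and set the three blocks present (yellow, green, blue) in the tray. All four moulds, including the empty orange one, went into the basket. I then shut the cover and handed the job in at about 57.5 s.

**Last checks**
- **Cover:** the blue pull measured x = 0.441 m, which is 0.21 m from its open stop at 0.651 m. Force rose when I pushed further, so it is fully shut. It started about 17 mm ajar, which is why it first seemed to open only 0.19 m.
- **Blocks:** they lie flat within about 61 mm of the tray's middle along x and 2 mm along y. I measured this before closing the cover. The arm then hid the tray from the top camera, so the last top check found no blocks. The final scene and wrist pictures show all three still flat and in place.
- **Moulds:** the wrist picture after the last drop shows all four flat in the basket. The basket had not shifted in the last check.
- **Vials and robot:** the vials and dish are standing untouched, and the robot is clear of everything.

Pulling the cover against its stop peaked at about 50 N horizontally and 44 N vertically at the wrist. That is under the 120 N limit. The contact was finger to pull only, as far as I can tell.

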